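# Put the ramekin away in the pop-out pantry caddy

### The job

Press the button on top of the wooden caddy so that its tray pops out, stand the ramekin upright in the tray, then gently push the tray home until it clicks and stays shut on its own. The ramekin is ceramic and the catch is worn: feel for the click just before the rubber stop rather than ramming the tray, and leave the bowls, the storage box and the honey dipper where they are.

Things in the scene. Friction and masses are not known exactly. Their poses are not given: they have to be found in the camera images.
- caddy: Light-wood caddy, fixed to the shelf: a closed box 200 (x) x 174 (y) x 88 mm high, panels 8 mm thick, open only at its front, which faces its own -x. Origin: centre of its underside; x points to its back, z up. It stands roughly sideways to the robot, so that the tray comes out towards the robot's right.
- release_top (a point): Centre of the top of the steel push button (32 mm across) on the caddy, 65 mm behind the caddy's front, 104 mm above the shelf when up (16 mm proud). Axes as the caddy. It goes down 10 mm on a spring and frees the tray in the last few millimetres, at about 4 to 8 N. Pressing it with more than 25 N breaks it.
- tray (a joint): Tray travel (m): 0 latched, 0.115 fully out. Freed, a spring pushes it fully out and keeps it there (4 N near shut, 1 N out). To latch, push it in beyond 0 until it clicks; the catch has hidden play, so the click comes 2 to 25 mm beyond 0 and differs each time. Let go, a clicked tray returns to 0 and stays; an unclicked one springs out.
- tray_face (a point): Centre of the outer face of the white tray's front panel: 152 mm wide, 11 to 77 mm above the shelf, 30 mm thick and proud of the caddy when latched. Moves with the tray; axes as the caddy: push along +x. The push rises to 8 to 11 N as the catch rides up, then drops over 3 or 4 mm as it clicks; 2 to 3 mm farther is a firm stop. Above 16 N in the last 30 mm (25 N anywhere) it breaks.
- tray_in (a point): Point on the tray's inner floor where the ramekin is to stand, 16 mm above the shelf, 87.5 mm behind tray_face, axes as the caddy. With the tray fully out the uncovered floor reaches about 50 mm either way from it along x; 142 mm wide inside, side walls 24 mm above the floor; 64 mm from the floor up to the caddy's top panel.
- ramekin: Small white ceramic ramekin, round, straight-sided, 60 mm across at the rim and 56 mm at the foot, 42 mm high, wall 4 mm, 0.11 to 0.22 kg. Origin: centre of its underside, z up. Grip it across its outside from above.
- dipper: Wooden honey dipper lying on the shelf along its x, about 160 mm long, ribbed head 28 mm thick at +x. Origin on the shelf below its middle. A bystander: leave alone.
- bowls: Three nested steel mixing bowls, 170 mm across, 86 mm high in all. Origin: centre of the underside. A bystander: leave alone.
- storage_box: Clear plastic storage box with grey flip-top lid, 200 (x) x 130 (y) x 104 mm high. Origin: centre of the underside. A bystander: leave alone.

How it is judged (in metres and radians):
On the way, in this order (a step that is already met when the one before it is completed fails the run):
1. the tray has popped out (value of joint tray above 0.105 m), for 0.2 s.
2. the ramekin stands in the open tray, let go (value of joint tray above 0.09 m and z of ramekin in the frame of tray_in between -0.006 and 0.006 m and horizontal distance between ramekin and tray_in below 0.045 m and angle between ramekin's own z axis and vertical below 0.15 rad and contact force between the fingers and ramekin below 0.1 N), for 0.2 s.
3. the tray is shut and nothing holds it (value of joint tray below 0.004 m and contact force between each of the arm, the fingers and tray below 0.1 N), for 0.3 s.
At the end, for the whole second after the job is handed in: The tray is latched by itself within 4 mm of its latched place, with the ramekin standing upright (within 9 degrees) and at rest on its floor, within 60 mm of the marked point (value of joint tray between -0.004 and 0.004 m and z of ramekin in the frame of tray_in between -0.006 and 0.006 m and horizontal distance between ramekin and tray_in below 0.06 m and angle between ramekin's own z axis and vertical below 0.15 rad and linear speed of ramekin below 0.02 m/s); the robot touches nothing.
It fails at once if the tray is pushed with more than 16 N in its last 30 mm, or more than 25 N anywhere (contact force between any of the fingers, the arm and tray above 25 N or (value of joint tray below 0.03 m and contact force between any of the fingers, the arm and tray above 16 N)).
It fails at once if the button is pressed with more than 25 N (contact force between any of the fingers, the arm and release above 25 N).
It fails at once if the bowls, the storage box or the dipper is moved more than 20 mm (distance of any of bowls, storage_box, dipper from where it was at the start of the episode above 0.02 m).
It also fails if it takes over 72 s, if anything falls off the work surface, if the arm or the gripper's body presses on something with over 40 N, if the wrist force passes 120 N, or if a joint passes its speed limit or range.

### The arm

A 6-joint arm with a two-finger parallel gripper is mounted at the origin on the work surface. World frame = base frame: x ahead of the robot, y to its left, z up, the work surface at z = 0. Lengths are in mm, angles in degrees, forces in N, time in s.
With the tool pointing down it reaches from about 350 to 850 mm from the base axis. Payload 8.1 kg.
Tool frame: the origin (TCP) lies midway between the tips of the shut fingers; the grasp point (between the pads) lies 19 mm behind it; z points along the fingers, y is the line along which they close (so a half turn about z gives the same grasp; the last joint's range is limited). The gripper opens to 85 mm and grips with 20 to 120 N. Pads are 22 mm wide; open, the fingers measure 114 mm over their backs; the gripper's body (76 mm by 85 mm) begins 54 mm behind the grasp point. The pads swing forward as they close: fully open they stand 13 mm farther back than shut.
Start: joints at [64.607, 7.471, 85.268, -0, 87.261, -4.893], TCP at [210.108, 562.014, 231.292] pointing down, gripper open.
Joint ranges: [-169.43, 169.43], [-51.17, 129.36], [1.28, 143.12], [-76.62, 256.62], [0, 156.53], [-152.29, 152.29]. Speed limits (degrees/s): [136.94, 136.94, 159.86, 180, 180, 180].

### API

Orientations are given as [roll, pitch, yaw] about the fixed x, y, z axes, in that order (R = Rz(yaw) Ry(pitch) Rx(roll)).
In Python, from bench import r, eyes, hand_in gives the robot as it stands (r), with the cameras (eyes) and the job as plain functions.
- The arm moves only by the shell command python3 steer.py 'ROWS' [FORCE]. ROWS is a JSON list of rows, 1 to 8 of them, each of 7 numbers: a rotation vector rx, ry, rz in normalised numbers (1 is 90 degrees), then dx, dy, dz in fractions of the full range, 1 being 800 mm, then the finger opening in mm; each row is the pose to reach, as a shift and turn from the pose commanded when the command began, along the tool's axes at that moment; what a row does not reach only later rows make up. A row lasts 1/8 s, in which the tool goes at most 62.5 mm and 10.7 degrees, less where a joint would pass 70% of its speed; a pose out of reach is approached as far as the arm can. The fingers move at their own pace and stop on an object; FORCE is the grip in N (left out, the last holds). Time passes only in rows, so rows that do not move let the fingers close. It prints the time, the measured TCP pose, the force, the opening and the grip force at its end. No shift or turn number may pass 1 either way. Input that does not fit is refused with a message, and nothing moves.
- r.sense(): the state, without advancing time (a new reading comes with each control period).
- eyes.snapshot(name): name is "side" or "top"; returns a dict with "pixels" (480x640x3 uint8, blue, green, red), "fx", "fy", "cx", "cy" (pixels), "D" ([k1, k2, p1, p2, k3] as OpenCV has them; the pictures are not rectified), "pose" (4x4, takes a point from camera to world coordinates). Camera axes: x right, y up, looking along -z (the intrinsics and any distortion apply to the point x, -y, -z); pixel columns grow to the right and rows downward; lengths in mm; the calibration is good to about 2 mm. A picture is of the moment at which its call begins. There is no depth.
- hand_in(): hands the job in; it is judged then, once.
The state is a dict: "time": time; "joint_pos": joint angles; "qd": joint speeds; "joint_efforts": joint torques, N m; "tool_pos": TCP position; "tcp_rot": TCP orientation; "ft_force": force on the tool from outside, world axes, zero at the start; "wrist_torque": the same for the moment, N m; "finger_gap": finger opening in mm; "grip_force": force on a finger pad.
Only numpy, scipy, OpenCV 4.12 (cv2) and the standard library are available. Lean on these libraries where they do the work, as an engineer would, in place of code of your own. Each camera call takes 0.05 s, during which the arm holds its last target. There are 200 camera calls.

## Working session

There is one attempt and no reset: what is moved stays moved. The work goes in short steps, Python scripts to look and compute and a shell command to move; the robot and the scene stay as the last step left them, time stands still between calls to the robot, and variables do not carry over. Pictures are saved under pics/ and viewed, at most 10 in all, crops included, and the job is handed in when it is done.

```bash
ls; mkdir -p pics; python3 - <<'E'
from bench import r, eyes, hand_in
import cv2,numpy as np
for n in("side","top"):
    s=eyes.snapshot(n);cv2.imwrite(f"pics/{n}0.png",s["pixels"])
    print(n,s["fx"],s["fy"],s["cx"],s["cy"],s["D"],np.round(s["pose"],3).tolist())
print(r.sense())
E
```

```text
bench.py
pics
steer.py
side 489.88073821848263 489.88073821848263 320.010965736001 241.63176819754224 [0.02477488 0.         0.         0.         0.        ] [[0.964, 0.199, -0.175, 260.205], [-0.264, 0.676, -0.688, -735.303], [-0.019, 0.71, 0.704, 925.021], [0.0, 0.0, 0.0, 1.0]]
top 543.7555478443225 543.7555478443225 308.1918969186074 235.46848833633007 [-0.02643304  0.          0.          0.          0.        ] [[0.006, 0.984, -0.178, 238.858], [-1.0, 0.002, -0.021, 46.162], [-0.02, 0.178, 0.984, 1460.56], [0.0, 0.0, 0.0, 1.0]]
{'time': 0.1, 'joint_pos': array([ 6.46059676e+01,  7.51127462e+00,  8.53223519e+01, -3.24902876e-06,
        8.72606070e+01, -4.89305565e+00]), 'qd': array([-0.04493572, -0.06656589,  0.01102486,  0.00490298, -0.04817342,
        0.00951934]), 'joint_efforts': array([ 5.71639575e-04, -5.70946705e+01, -5.01939940e+01, -2.41562166e-04,
        8.04562034e-03, -1.67845121e-05]), 'tool_pos': array([209.90544786, 561.57020937, 230.35076624]), 'tcp_rot': array([-1.79906110e+02, -8.03451471e-03,  1.59499017e+02]), 'ft_force': array([ 0.15888557,  0.33173215, -0.00655921]), 'wrist_torque': array([-0.01874952,  0.0461299 ,  0.04057475]), 'grip_force': 0.0, 'finger_gap': 85.26200518244663}
```

View pics/side0.png

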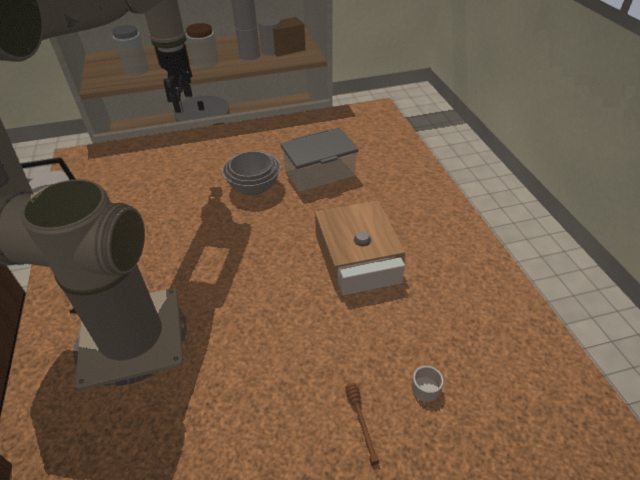

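View pics/top0.png

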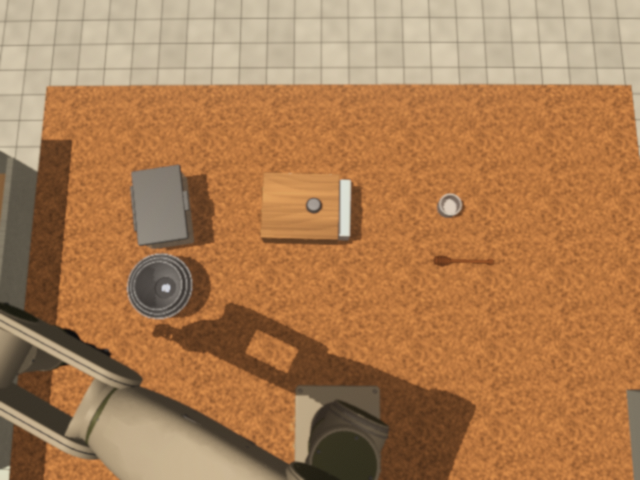

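The top view shows the button at about (314,205). The caddy's top corners are near (264,174), (338,175), (340,241) and (262,240), with the white tray panel to the right. The ramekin is at (450,205) and the dipper runs from (435,261) to (493,262). The side view shows the button at (362,236) and the ramekin rim at (428,377).

```bash
cat > h.py <<'E'
import cv2,numpy as np
from scipy.spatial.transform import Rotation as R
from bench import r, eyes, hand_in
def plane(s,uv,z):
    K=np.array([[s["fx"],0,s["cx"]],[0,s["fy"],s["cy"]],[0,0,1.]])
    p=cv2.undistortPoints(np.array(uv,float).reshape(-1,1,2),K,np.array(s["D"])).reshape(-1,2)
    P=np.array(s["pose"]);d=np.c_[p[:,0],-p[:,1],-np.ones(len(p))]@P[:3,:3].T
    return P[:3,3]+d*((z-P[2,3])/d[:,2])[:,None]
def project(s,X):
    P=np.array(s["pose"]);q=(np.atleast_2d(X)-P[:3,3])@P[:3,:3]*[1,-1,-1]
    K=np.array([[s["fx"],0,s["cx"]],[0,s["fy"],s["cy"]],[0,0,1.]])
    return cv2.projectPoints(q,np.zeros(3),np.zeros(3),K,np.array(s["D"]))[0].reshape(-1,2)
def totool(dw): # world vector -> tool axes, measured pose
    st=r.sense();return R.from_euler('xyz',st["tcp_rot"],degrees=True).inv().apply(dw)
def state():
    s=r.sense();print(round(s["time"],2),np.round(s["tool_pos"],1),np.round(s["tcp_rot"],1),"F",np.round(s["ft_force"],1),"gap",round(s["finger_gap"],1),"grip",round(s["grip_force"],1),"q",np.round(s["joint_pos"],0))
E
python3 - <<'E'
from h import *
T=eyes.snapshot("top");S=eyes.snapshot("side")
def blobs(s,box,f):
    x0,y0,x1,y1=box;im=s["pixels"][y0:y1,x0:x1];h=cv2.cvtColor(im,cv2.COLOR_BGR2HSV)
    m=f(h).astype('u1');n,l,st,c=cv2.connectedComponentsWithStats(m)
    i=1+np.argmax(st[1:,4]);ys,xs=np.where(l==i)
    return c[i]+[x0,y0],st[i]+[x0,y0,0,0,0],np.c_[xs+x0,ys+y0]
low=lambda h:(h[...,1]<70)
for n,s,box in(("ram top",T,(425,180,475,230)),("ram side",S,(400,355,455,415)),("but top",T,(298,190,330,220)),("but side",S,(345,222,380,250)),("face top",T,(338,172,356,245)),("face side",S,(330,250,410,300))):
    c,st,p=blobs(s,box,low);print(n,c.round(1),st)
    if "ram" in n: 
        print(plane(s,c,21).round(1),plane(s,[(st[0]+st[2]/2-.5,st[1]+st[3]/2-.5)],42 if n=="ram top" else 21).round(1))
    if "but" in n: print(plane(s,c,104).round(1),plane(s,c,100).round(1))
    if "face" in n:
        print(cv2.boxPoints(cv2.minAreaRect(p.astype('f4'))).round(1).tolist())
print(plane(T,[(264,174),(338,175),(340,241),(262,240)],88).round(1))
E
python3 - <<'E'
from h import *
T=eyes.snapshot("top")["pixels"][165:250,250:365]; S=eyes.snapshot("side")["pixels"][195:300,305:415]
a=cv2.resize(T,(520,384),interpolation=cv2.INTER_CUBIC);T=cv2.resize(T,None,fx=3.4,fy=3.4,interpolation=cv2.INTER_CUBIC);S=cv2.resize(S,None,fx=3.4,fy=3.4,interpolation=cv2.INTER_CUBIC)
o=np.zeros((400,780,3),'u1');o[:T.shape[0],:T.shape[1]]=T;o[:S.shape[0],400:400+S.shape[1]]=S;cv2.imwrite("pics/crop1.png",o)
E
```

```text
ram top [449.4 204.8] [438 194  23  22 391]
[[ 585.1 -305.7   21. ]] [[ 581.  -299.6   42. ]]
ram side [426.8 383. ] [412 366  31  36 898]
[[ 584.2 -303.    21. ]] [[ 584.1 -304.    21. ]]
but top [313.2 204.6] [307 199  13  13 136]
[[565.1  62.3 104. ]] [[566.1  62.4 100. ]]
but side [361.9 238. ] [354 231  17  14 173]
[[563.2  50.6 104. ]] [[564.7  54.4 100. ]]
face top [344.6 208.9] [339 180  12  59 653]
[[339.0, 180.0], [350.0, 180.0], [350.0, 238.0], [339.0, 238.0]]
face side [370.3 274.6] [ 338  257   67   38 1827]
[[335.1000061035156, 267.1000061035156], [402.1000061035156, 254.10000610351562], [407.5, 282.0], [340.5, 295.1000061035156]]
[[651.4 192.   88. ]
 [648.7  -2.1  88. ]
 [473.5  -6.5  88. ]
 [475.5 193.5  88. ]]
```

View pics/crop1.png

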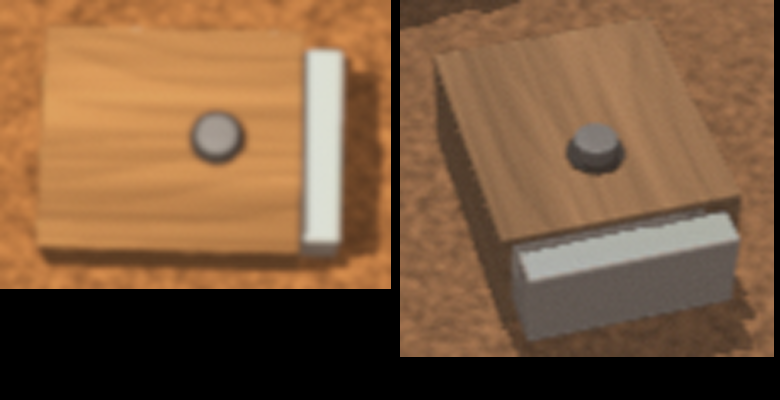

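The crop gives the caddy's top corners, the panel corners and the button's top disc in both views. Next I'll fit the caddy pose to all of them.

```bash
cat > fit.py <<'E'
from h import *
from scipy.optimize import least_squares
T=eyes.snapshot("top");S=eyes.snapshot("side")
# caddy-frame pts (x back,y,z); right-side-of-robot... y=-87 is far (+X world)
top=[((100,-87,88),(47,28)),((-100,-87,88),(300,30)),((-100,87,88),(302,247)),((100,87,88),(38,245)),((-100,-76,77),(306,50)),((-130,-76,77),(345,52)),((-130,76,77),(340,242)),((-35,0,104),(217,135))]
side=[((100,87,88),(35,60)),((100,-87,88),(250,22)),((-100,-87,88),(338,197)),((-100,87,88),(108,240)),((-130,-76,77),(340,237)),((-130,76,77),(127,280)),((-130,76,11),(130,338)),((-130,-76,11),(333,300)),((-35,0,104),(198,139))]
def res(p,full=False):
    c,s=np.cos(p[2]),np.sin(p[2]);o=[]
    for cam,L,off in((T,top,(250,165)),(S,side,(305,195))):
        X=np.array([l[0] for l in L],float);W=np.c_[p[0]+c*X[:,0]-s*X[:,1],p[1]+s*X[:,0]+c*X[:,1],X[:,2]]
        u=np.array([l[1] for l in L])/3.4+off-.35;o.append(project(cam,W)-u)
    return o if full else np.concatenate(o).ravel()
f=least_squares(res,[562,95,np.pi/2],loss='soft_l1');p=f.x
print(p[:2],np.degrees(p[2]));[print(o.round(1).tolist()) for o in res(p,True)]
c,s=np.cos(p[2]),np.sin(p[2]);g=lambda x:np.round([p[0]+c*x,p[1]+s*x],1)
print("button",g(-35),"face",g(-130),"face out",g(-245),"tray_in out",g(-245+87.5))
w=R.from_euler('xyz',r.sense()["tcp_rot"],degrees=True).as_matrix();print(w.round(3))
E
python3 fit.py
```

```text
[568.12896469  95.46553137] 88.67291339562865
[[0.0, -1.1], [1.8, 0.0], [-0.0, 1.6], [-0.3, 0.2], [-0.2, -0.6], [-0.3, -1.0], [0.3, -0.1], [0.4, -0.6]]
[[-0.8, -1.8], [-0.1, -2.0], [1.3, -1.0], [-2.1, 0.3], [0.5, 0.3], [0.4, 0.3], [-0.8, 1.5], [-0.3, 0.1], [-0.7, -0.6]]
button [567.3  60.5] face [565.1 -34.5] face out [ 562.5 -149.5] tray_in out [564.5 -62. ]
[[-0.937  0.35  -0.   ]
 [ 0.35   0.937 -0.   ]
 [ 0.    -0.    -1.   ]]
```

Units first: shifts go in shares of 800 mm and turns go in shares of 90 degrees. So -460 mm / 800 = -0.575, -410 mm / 800 = -0.5125, 69.5 degrees / 90 = 0.7722.

```bash
python3 steer.py '[[0,0,0.1,-0.075,-0.0513,0,85],[0,0,0.2,-0.15,-0.1025,0,60],[0,0,0.3,-0.225,-0.1538,0,30],[0,0,0.4,-0.3,-0.205,0,0],[0,0,0.5,-0.375,-0.2563,0,0],[0,0,0.6,-0.45,-0.3075,0.0125,0],[0,0,0.6889,-0.5125,-0.3475,0.025,0],[0,0,0.7722,-0.575,-0.3875,0.0375,0]]' 20; python3 - <<'E'
from h import *
state(); p=r.sense()["tool_pos"]; print(totool(np.array([567.3,60.5,125])-p).round(1), R.from_euler('xyz',r.sense()["tcp_rot"],degrees=True).as_matrix().round(3).tolist())
E
```

```text
time: 1.4
tool_pos: [500.3, 153.9, 209.9]
tcp_rot: [179.9, -0.0, 89.7]
ft_force: [1.3, 0.6, -0.1]
finger_gap: 0.1
grip_force: 0.0
1.4 [500.3 153.9 209.9] [179.9  -0.   89.7] F [ 1.3  0.6 -0.1] gap 0.1 grip 0.0 q [11. -4. 99.  0. 85. 12.]
[-93.1  67.3  84.9] [[0.005, 1.0, 0.001], [1.0, -0.005, 0.0], [0.0, 0.001, -1.0]]
```

```bash
python3 steer.py '[[0,0,0,0,0,0,0],[0,0,0,0,0,0,0],[0,0,0,0,0,0,0]]'; python3 - <<'E'
from h import *
state(); p=r.sense()["tool_pos"]; print(totool(np.array([567.3,60.5,125])-p).round(1))
E
```

```text
time: 1.78
tool_pos: [498.7, 156.8, 209.8]
tcp_rot: [180.0, -0.0, 90.1]
ft_force: [-0.4, 0.3, -0.0]
finger_gap: 0.1
grip_force: 0.0
1.77 [498.7 156.8 209.8] [180.   -0.   90.1] F [-0.4  0.3 -0. ] gap 0.1 grip 0.0 q [12. -4. 99.  0. 85. 12.]
[-96.5  68.4  84.8]
```

In the tool's units: -96.5 mm / 800 = -0.1206, 85 mm / 800 = 0.1063.

```bash
python3 steer.py '[[0,0,0,-0.04,0.0288,0.035,0],[0,0,0,-0.08,0.0575,0.07,0],[0,0,0,-0.1206,0.0855,0.1063,0],[0,0,0,-0.1206,0.0855,0.1063,0],[0,0,0,-0.1206,0.0855,0.1063,0],[0,0,0,-0.1206,0.0855,0.1063,0]]'; python3 - <<'E'
from h import *
state()
S=eyes.snapshot("side")["pixels"][175:300,290:430];T=eyes.snapshot("top")["pixels"][150:260,250:390]
o=np.zeros((500,790,3),'u1')
a=cv2.resize(S,None,fx=2.8,fy=2.8,interpolation=cv2.INTER_CUBIC);b=cv2.resize(T,None,fx=2.7,fy=2.7,interpolation=cv2.INTER_CUBIC)
o[:a.shape[0],:a.shape[1]]=a;o[:b.shape[0],400:400+b.shape[1]]=b;cv2.imwrite("pics/c2.png",o)
E
```

```text
time: 2.52
tool_pos: [567.9, 60.6, 126.0]
tcp_rot: [179.9, -0.0, 90.1]
ft_force: [0.4, 0.6, -0.1]
finger_gap: 0.0
grip_force: 0.0
2.52 [567.9  60.6 126. ] [179.9  -0.   90.1] F [ 0.4  0.6 -0.1] gap 0.0 grip 0.0 q [ 1.  7. 97.  0. 76.  1.]
```

View pics/c2.png

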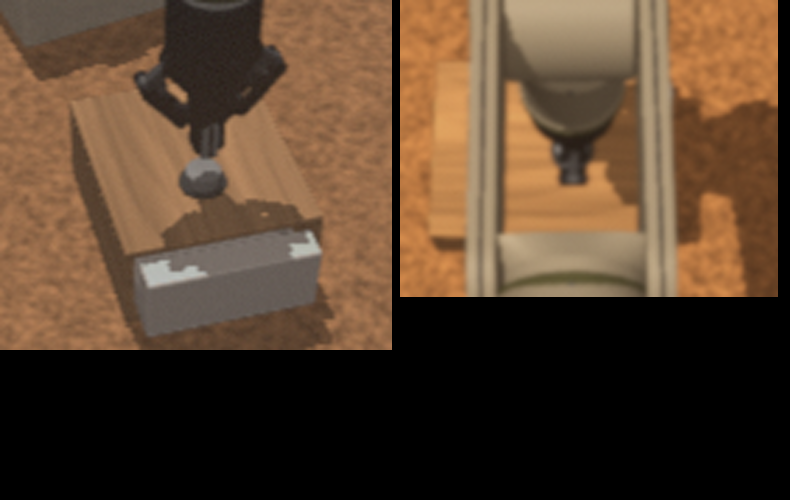

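The side view shows the closed fingertips at crop (207,155), right above the button disc at (203,172), so they are aligned. Now I press down slowly.

In the tool's units: 27 mm / 800 = 0.0338, 26 mm / 800 = 0.0325.

```bash
python3 steer.py '[[0,0,0,0,0,0.0113,0],[0,0,0,0,0,0.0225,0],[0,0,0,0,0,0.025,0],[0,0,0,0,0,0.0275,0],[0,0,0,0,0,0.03,0],[0,0,0,0,0,0.0325,0],[0,0,0,0,0,0.0338,0]]'
```

```text
time: 3.5
tool_pos: [567.6, 59.1, 97.6]
tcp_rot: [180.0, -0.0, 90.0]
ft_force: [-1.8, -0.3, 3.8]
finger_gap: -0.0
grip_force: 1.7
```

In the tool's units: 3 mm / 800 = 0.0038, 2 mm / 800 = 0.0025.

```bash
python3 steer.py '[[0,0,0,0,0,0.0013,0],[0,0,0,0,0,0.0025,0],[0,0,0,0,0,0.0038,0],[0,0,0,0,0,0.0038,0]]'
```

```text
time: 4.0
tool_pos: [567.7, 59.1, 94.6]
tcp_rot: [180.0, 0.0, 90.0]
ft_force: [-2.6, 0.2, 3.8]
finger_gap: -0.1
grip_force: 2.1
```

In the tool's units: 1 mm / 800 = 0.0013, 0.7 mm / 800 = 0.0009.

```bash
python3 steer.py '[[0,0,0,0,0,0.0009,0],[0,0,0,0,0,0.0013,0],[0,0,0,0,0,0.0013,0],[0,0,0,0,0,0.0013,0]]'; python3 - <<'E'
from h import *
S=eyes.snapshot("side");im=S["pixels"][175:400,290:470];cv2.imwrite("pics/c3.png",cv2.resize(im,None,fx=2.5,fy=2.5,interpolation=cv2.INTER_CUBIC))
E
```

```text
time: 4.5
tool_pos: [567.7, 59.1, 94.0]
tcp_rot: [180.0, 0.0, 90.0]
ft_force: [-3.2, -0.4, 6.8]
finger_gap: 0.0
grip_force: 3.5
```

View pics/c3.png

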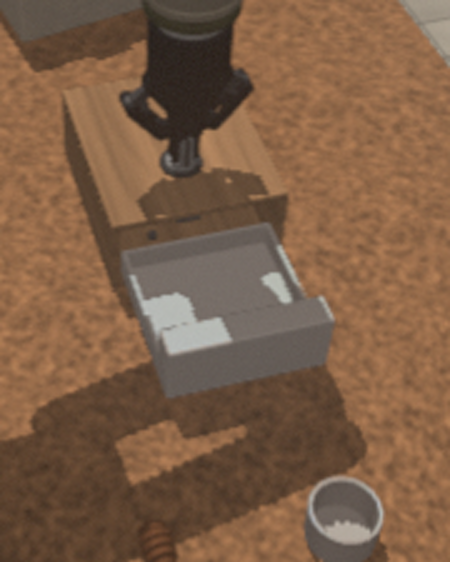

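The tray is fully out: its face corners are at crop (158,353), (330,317), (328,360) and (168,393), and its interior is clear. The ramekin is upright at (343,520). Next I'll lift and go to the ramekin.

In the tool's units: -362.5 mm / 800 = -0.4531, -295 mm / 800 = -0.3688.

```bash
python3 steer.py '[[0,0,0,0,0,-0.0438,0],[0,0,0,-0.025,0.0013,-0.0875,0],[0,0,0,-0.0938,0.005,-0.095,40],[0,0,0,-0.1625,0.0075,-0.095,85],[0,0,0,-0.2313,0.0113,-0.095,85],[0,0,0,-0.3,0.0138,-0.095,85],[0,0,0,-0.3688,0.0175,-0.095,85],[0,0,0,-0.4531,0.0206,-0.095,85]]'; python3 steer.py '[[0,0,0,0,0,0,85],[0,0,0,0,0,0,85],[0,0,0,0,0,0,85]]'; python3 - <<'E'
from h import *
state();p=r.sense()["tool_pos"];print(totool(np.array([584,-303.5,60])-p).round(1))
E
```

```text
time: 5.55
tool_pos: [583.8, -299.7, 168.9]
tcp_rot: [180.0, -0.0, 90.0]
ft_force: [1.3, 0.5, 0.5]
finger_gap: 84.8
grip_force: 0.0
time: 5.92
tool_pos: [584.0, -296.8, 169.2]
tcp_rot: [-180.0, -0.0, 90.1]
ft_force: [-0.6, 0.5, -0.0]
finger_gap: 85.3
grip_force: 0.0
5.92 [ 584.  -296.8  169.2] [-180.    -0.    90.1] F [-0.6  0.5 -0. ] gap 85.3 grip 0.0 q [-31.  18.  80.   0.  82. -32.]
[ -6.7   0.  109.2]
```

In the tool's units: 164 mm / 800 = 0.205, 155 mm / 800 = 0.1938.

```bash
python3 steer.py '[[0,0,0,-0.0084,0,0.05,85],[0,0,0,-0.0084,0,0.1,85],[0,0,0,-0.0084,0,0.1375,85],[0,0,0,-0.0084,0,0.1688,85],[0,0,0,-0.0084,0,0.1938,85],[0,0,0,-0.0084,0,0.205,85],[0,0,0,-0.0084,0,0.205,85],[0,0,0,-0.0084,0,0.205,85]]'; python3 steer.py '[[0,0,0,0,0,0,60],[0,0,0,0,0,0,45],[0,0,0,0,0,0,40],[0,0,0,0,0,0,40],[0,0,0,0,0,0,40]]' 25
```

```text
time: 6.92
tool_pos: [584.7, -305.5, 6.9]
tcp_rot: [179.9, 0.1, 90.0]
ft_force: [-0.3, -0.2, -0.7]
finger_gap: 85.2
grip_force: 0.0
time: 7.55
tool_pos: [584.5, -305.5, 6.8]
tcp_rot: [179.9, 0.1, 90.0]
ft_force: [-1.3, 0.8, 6.2]
finger_gap: 59.4
grip_force: 27.2
```

In the tool's units: -135 mm / 800 = -0.1688, -100 mm / 800 = -0.125.

```bash
python3 steer.py '[[0,0,0,0,0,-0.025,40],[0,0,0,0,0,-0.075,40],[0,0,0,0,0,-0.125,40],[0,0,0,0,0,-0.1688,40],[0,0,0,0,0,-0.1688,40],[0,0,0,0,0,-0.1688,40]]'; python3 - <<'E'
from h import *
state();S=eyes.snapshot("side");T=eyes.snapshot("top")
print(plane(S,[(353.2,316.2),(422,301.8)],77).round(1),plane(S,[(421.2,319),(357.2,332.2)],11).round(1))
a=S["pixels"][240:420,310:470];b=T["pixels"][150:270,320:480]
o=np.zeros((450,800,3),'u1');a=cv2.resize(a,None,fx=2.5,fy=2.5,interpolation=cv2.INTER_CUBIC);b=cv2.resize(b,None,fx=2.5,fy=2.5,interpolation=cv2.INTER_CUBIC)
o[:a.shape[0],:a.shape[1]]=a;o[:b.shape[0],400:400+b.shape[1]]=b;cv2.imwrite("pics/c4.png",o)
E
```

```text
time: 8.3
tool_pos: [583.3, -304.7, 139.8]
tcp_rot: [-179.9, -0.0, 90.0]
ft_force: [-0.3, -0.2, -3.4]
finger_gap: 59.1
grip_force: 27.8
8.3 [ 583.3 -304.7  139.8] [-179.9   -0.    90. ] F [-0.3 -0.2 -3.4] gap 59.1 grip 27.8 q [-32.  20.  81.  -0.  80. -32.]
[[ 478.8 -143.7   77. ]
 [ 634.3 -148.3   77. ]] [[ 641.6 -147.7   11. ]
 [ 490.8 -141.8   11. ]]
```

View pics/c4.png

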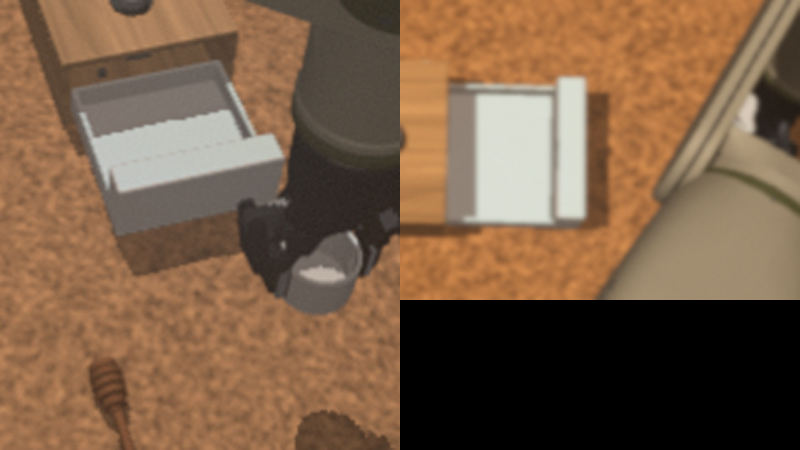

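The side crop shows the ramekin held level at (325,270). The top crop shows the tray panel's top from (557,76) to (586,219) and the caddy front at x≈446.

```bash
python3 - <<'E'
from h import *
T=eyes.snapshot("top")
print(plane(T,[(382.6,180.2),(394.6,180.6),(394.2,237.4),(382.2,237)],77).round(1).tolist());print(plane(T,[(338.2,183),(338.2,236)],88).round(1).tolist())
p=r.sense()["tool_pos"];print(totool(np.array([564,-64,139.8])-p).round(1))
E
```

```text
[[637.8, -119.6, 77.0], [636.8, -151.1, 77.0], [485.1, -146.6, 77.0], [486.1, -115.7, 77.0]]
[[627.0, -2.5, 88.0], [486.5, -1.9, 88.0]]
[240.3 -18.6  -1.1]
```

In the tool's units: 240 mm / 800 = 0.3, 232 mm / 800 = 0.29.

```bash
python3 steer.py '[[0,0,0,0.0375,-0.0038,0,40],[0,0,0,0.0938,-0.0088,0,40],[0,0,0,0.15,-0.0138,0,40],[0,0,0,0.2063,-0.0188,0,40],[0,0,0,0.2563,-0.0225,0,40],[0,0,0,0.29,-0.025,0,40],[0,0,0,0.3,-0.0256,0,40],[0,0,0,0.3,-0.0256,0,40]]'; python3 steer.py '[[0,0,0,0,0,0,40],[0,0,0,0,0,0,40]]'; python3 - <<'E'
from h import *
state();p=r.sense()["tool_pos"];print(totool(np.array([563,-64,24])-p).round(1))
E
```

```text
time: 9.45
tool_pos: [562.9, -64.9, 139.8]
tcp_rot: [-179.9, 0.0, 90.0]
ft_force: [0.4, -0.1, -2.3]
finger_gap: 59.1
grip_force: 27.9
time: 9.7
tool_pos: [563.3, -66.0, 140.4]
tcp_rot: [-180.0, 0.0, 89.9]
ft_force: [-0.8, 0.0, -2.6]
finger_gap: 58.8
grip_force: 27.9
9.7 [563.3 -66.  140.4] [-180.     0.    89.9] F [-0.8  0.  -2.6] gap 58.8 grip 27.9 q [-12.   6.  97.  -0.  77. -12.]
[  2.   -0.3 116.4]
```

In the tool's units: 115 mm / 800 = 0.1438, 110 mm / 800 = 0.1375.

```bash
python3 steer.py '[[0,0,0,0.0025,0,0.025,40],[0,0,0,0.0025,0,0.0563,40],[0,0,0,0.0025,0,0.0875,40],[0,0,0,0.0025,0,0.1125,40],[0,0,0,0.0025,0,0.1288,40],[0,0,0,0.0025,0,0.1375,40],[0,0,0,0.0025,0,0.1413,40],[0,0,0,0.0025,0,0.1438,40]]'; python3 steer.py '[[0,0,0,0,0,0.0009,40],[0,0,0,0,0,0.0018,40],[0,0,0,0,0,0.0018,40]]'
```

```text
time: 10.7
tool_pos: [564.0, -63.1, 26.1]
tcp_rot: [179.9, 0.0, 90.0]
ft_force: [0.6, 0.3, -1.6]
finger_gap: 59.2
grip_force: 27.9
time: 11.08
tool_pos: [563.4, -63.0, 24.3]
tcp_rot: [180.0, 0.0, 90.0]
ft_force: [0.4, -0.2, -2.9]
finger_gap: 58.9
grip_force: 27.9
```

In the tool's units: 1.2 mm / 800 = 0.0015, 0.7 mm / 800 = 0.0009.

```bash
python3 steer.py '[[0,0,0,0,0,0.0009,40],[0,0,0,0,0,0.0015,40],[0,0,0,0,0,0.0015,40]]'; python3 steer.py '[[0,0,0,0,0,0.0009,40],[0,0,0,0,0,0.0009,40]]'
```

```text
time: 11.45
tool_pos: [563.3, -63.0, 22.9]
tcp_rot: [-180.0, 0.0, 90.0]
ft_force: [0.8, 0.7, -2.1]
finger_gap: 59.6
grip_force: 27.9
time: 11.7
tool_pos: [563.5, -63.0, 22.8]
tcp_rot: [180.0, 0.0, 90.0]
ft_force: [-4.1, 0.8, 5.5]
finger_gap: 59.1
grip_force: 28.3
```

Contact felt; release.

In the tool's units: -180 mm / 800 = -0.225, -140 mm / 800 = -0.175.

```bash
python3 steer.py '[[0,0,0,0,0,0,64],[0,0,0,0,0,0,74],[0,0,0,0,0,0,74],[0,0,0,0,0,0,74]]'; python3 steer.py '[[0,0,0,0,0,-0.0125,74],[0,0,0,0,0,-0.0438,74],[0,0,0,0,0,-0.0938,74],[0,0,0,0,0,-0.15,74],[0,0,0,-0.05,0,-0.175,60],[0,0,0,-0.1125,0,-0.175,30],[0,0,0,-0.175,0,-0.175,0],[0,0,0,-0.225,0,-0.175,0]]' 20; python3 - <<'E'
from h import *
state();S=eyes.snapshot("side");T=eyes.snapshot("top")
a=S["pixels"][220:380,310:470];b=T["pixels"][150:270,320:480]
o=np.zeros((400,800,3),'u1');a=cv2.resize(a,None,fx=2.5,fy=2.5,interpolation=cv2.INTER_CUBIC);b=cv2.resize(b,None,fx=2.5,fy=2.5,interpolation=cv2.INTER_CUBIC)
o[:a.shape[0],:a.shape[1]]=a;o[:b.shape[0],400:400+b.shape[1]]=b;cv2.imwrite("pics/c5.png",o)
E
```

```text
time: 12.2
tool_pos: [563.3, -63.0, 22.1]
tcp_rot: [-180.0, -0.0, 90.0]
ft_force: [0.2, -0.4, -1.5]
finger_gap: 73.8
grip_force: 0.0
time: 13.2
tool_pos: [563.3, -245.0, 163.3]
tcp_rot: [179.9, 0.0, 90.0]
ft_force: [0.6, 0.2, 0.2]
finger_gap: 5.5
grip_force: 0.0
13.2 [ 563.3 -245.   163.3] [179.9   0.   90. ] F [0.6 0.2 0.2] gap 5.5 grip 0.0 q [-28.  12.  88.  -0.  81. -28.]
```

View pics/c5.png

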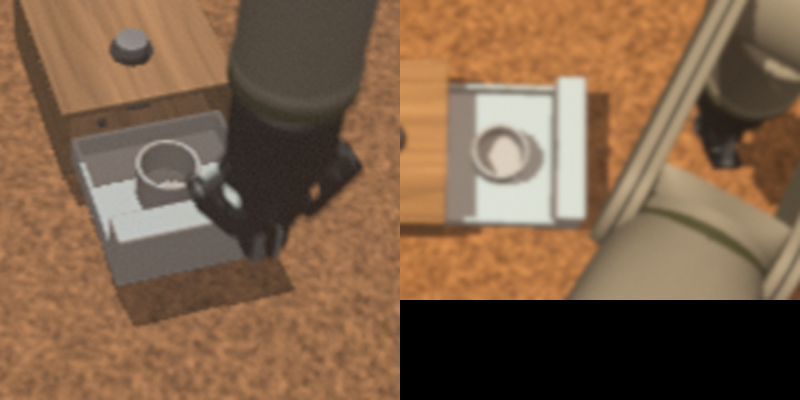

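The ramekin stands upright near the tray's middle: top crop (501,153), side crop (167,170). Next I'll bring the shut fingers in front of the face.

In the tool's units: 127 mm / 800 = 0.1588, 120 mm / 800 = 0.15.

```bash
python3 steer.py '[[0,0,0,0.0188,0,0.025,0],[0,0,0,0.0375,0,0.0625,0],[0,0,0,0.05,0,0.1125,0],[0,0,0,0.0563,0,0.15,0],[0,0,0,0.0563,0,0.1588,0],[0,0,0,0.0563,0,0.1588,0],[0,0,0,0.0563,0,0.1588,0]]'; python3 - <<'E'
from h import *
state()
E
```

```text
time: 14.18
tool_pos: [564.5, -198.2, 36.9]
tcp_rot: [179.9, 0.1, 90.0]
ft_force: [-0.5, -0.1, 0.5]
finger_gap: -0.2
grip_force: 0.0
14.18 [ 564.5 -198.2   36.9] [1.799e+02 1.000e-01 9.000e+01] F [-0.5 -0.1  0.5] gap -0.2 grip 0.0 q [-24.  17.  96.   0.  67. -24.]
```

In the tool's units: 41 mm / 800 = 0.0513, 38 mm / 800 = 0.0475.

```bash
python3 steer.py '[[0,0,0,0.0125,0,0,0],[0,0,0,0.025,0,0,0],[0,0,0,0.0325,0,0,0],[0,0,0,0.0363,0,0,0],[0,0,0,0.04,0,0,0],[0,0,0,0.0438,0,0,0],[0,0,0,0.0475,0,0,0],[0,0,0,0.0513,0,0,0]]';python3 steer.py '[[0,0,0,0.0038,0,0,0],[0,0,0,0.0075,0,0,0],[0,0,0,0.0113,0,0,0],[0,0,0,0.015,0,0,0],[0,0,0,0.015,0,0,0]]'
```

```text
time: 15.18
tool_pos: [563.4, -157.2, 35.4]
tcp_rot: [180.0, 0.0, 90.0]
ft_force: [-0.8, -2.3, 0.8]
finger_gap: -0.1
grip_force: 0.0
time: 15.8
tool_pos: [563.5, -144.7, 35.4]
tcp_rot: [180.0, -0.0, 90.0]
ft_force: [0.1, -1.2, 1.5]
finger_gap: 0.1
grip_force: 0.0
```

```bash
python3 steer.py '[[0,0,0,0.0038,0,0,0],[0,0,0,0.0088,0,0,0],[0,0,0,0.015,0,0,0],[0,0,0,0.0213,0,0,0],[0,0,0,0.0275,0,0,0],[0,0,0,0.0338,0,0,0],[0,0,0,0.04,0,0,0],[0,0,0,0.0463,0,0,0]]';python3 steer.py '[[0,0,0,0.0063,0,0,0],[0,0,0,0.0125,0,0,0],[0,0,0,0.0188,0,0,0],[0,0,0,0.025,0,0,0],[0,0,0,0.0313,0,0,0],[0,0,0,0.0363,0,0,0],[0,0,0,0.04,0,0,0],[0,0,0,0.04,0,0,0]]'
```

```text
time: 16.8
tool_pos: [563.4, -107.7, 35.3]
tcp_rot: [180.0, 0.0, 90.0]
ft_force: [1.6, -3.2, 1.8]
finger_gap: -0.3
grip_force: 0.0
time: 17.8
tool_pos: [563.3, -75.7, 35.2]
tcp_rot: [-180.0, -0.0, 90.0]
ft_force: [0.8, -3.8, 2.7]
finger_gap: 0.1
grip_force: 0.0
```

In the tool's units: 12 mm / 800 = 0.015, 10 mm / 800 = 0.0125.

```bash
python3 steer.py '[[0,0,0,0.0025,0,0,0],[0,0,0,0.005,0,0,0],[0,0,0,0.0075,0,0,0],[0,0,0,0.01,0,0,0],[0,0,0,0.0125,0,0,0],[0,0,0,0.015,0,0,0]]';python3 steer.py '[[0,0,0,0.0025,0,0,0],[0,0,0,0.005,0,0,0],[0,0,0,0.0075,0,0,0],[0,0,0,0.01,0,0,0]]';python3 steer.py '[[0,0,0,0.0019,0,0,0],[0,0,0,0.0038,0,0,0],[0,0,0,0.0038,0,0,0]]'
```

```text
time: 18.55
tool_pos: [563.3, -63.9, 35.2]
tcp_rot: [180.0, 0.0, 90.0]
ft_force: [1.4, -4.7, 3.6]
finger_gap: 0.3
grip_force: 0.0
time: 19.05
tool_pos: [563.4, -56.0, 35.2]
tcp_rot: [180.0, 0.0, 90.0]
ft_force: [2.2, -4.6, 2.1]
finger_gap: 0.3
grip_force: 0.0
time: 19.42
tool_pos: [563.3, -52.9, 35.2]
tcp_rot: [180.0, -0.0, 90.0]
ft_force: [1.2, -3.6, 3.4]
finger_gap: 0.2
grip_force: 0.0
```

In the tool's units: 2 mm / 800 = 0.0025, 1 mm / 800 = 0.0013.

```bash
for i in 1; do :; done; python3 steer.py '[[0,0,0,0.0013,0,0,0],[0,0,0,0.0025,0,0,0],[0,0,0,0.0025,0,0,0]]';python3 steer.py '[[0,0,0,0.0013,0,0,0],[0,0,0,0.0025,0,0,0],[0,0,0,0.0025,0,0,0]]';python3 steer.py '[[0,0,0,0.0013,0,0,0],[0,0,0,0.0013,0,0,0]]'
```

```text
time: 19.8
tool_pos: [563.4, -51.2, 35.2]
tcp_rot: [180.0, 0.0, 90.0]
ft_force: [2.1, -6.1, 1.8]
finger_gap: 0.2
grip_force: 0.0
time: 20.18
tool_pos: [563.4, -49.4, 35.3]
tcp_rot: [180.0, 0.0, 90.0]
ft_force: [1.5, -6.0, 2.0]
finger_gap: 0.2
grip_force: 0.0
time: 20.42
tool_pos: [563.4, -48.5, 35.2]
tcp_rot: [180.0, 0.0, 90.0]
ft_force: [2.3, -6.7, 2.8]
finger_gap: -0.1
grip_force: 0.0
```

In the tool's units: 1 mm / 800 = 0.0013.

```bash
python3 steer.py '[[0,0,0,0.0013,0,0,0],[0,0,0,0.0013,0,0,0]]' | grep -E "pos|ft";python3 steer.py '[[0,0,0,0.0013,0,0,0],[0,0,0,0.0013,0,0,0]]'| grep -E "pos|ft"
```

```text
tool_pos: [563.4, -47.5, 35.3]
ft_force: [1.7, -6.5, 1.0]
tool_pos: [563.5, -46.6, 35.3]
ft_force: [2.4, -6.2, 2.6]
```

In the tool's units: 1 mm / 800 = 0.0013.

```bash
python3 steer.py '[[0,0,0,0.0013,0,0,0],[0,0,0,0.0013,0,0,0]]' | grep -E "pos|ft";python3 steer.py '[[0,0,0,0.0013,0,0,0],[0,0,0,0.0013,0,0,0]]'| grep -E "pos|ft"
```

```text
tool_pos: [563.5, -45.9, 35.3]
ft_force: [2.2, -8.3, 1.4]
tool_pos: [563.5, -45.0, 35.3]
ft_force: [2.6, -8.4, 1.3]
```

In the tool's units: 0.7 mm / 800 = 0.0009.

```bash
python3 steer.py '[[0,0,0,0.0009,0,0,0],[0,0,0,0.0009,0,0,0]]' | grep -E "pos|ft";python3 steer.py '[[0,0,0,0.0009,0,0,0],[0,0,0,0.0009,0,0,0]]'| grep -E "pos|ft"
```

```text
tool_pos: [563.5, -43.8, 35.2]
ft_force: [2.8, -6.0, 1.5]
tool_pos: [563.3, -42.8, 35.2]
ft_force: [1.5, -5.7, 3.3]
```

In the tool's units: 0.6 mm / 800 = 0.0008.

```bash
python3 steer.py '[[0,0,0,0.0008,0,0,0],[0,0,0,0.0008,0,0,0]]' | grep -E "pos|ft";python3 steer.py '[[0,0,0,0.0006,0,0,0],[0,0,0,0.0006,0,0,0]]'| grep -E "pos|ft"
```

```text
tool_pos: [563.3, -42.2, 35.2]
ft_force: [1.0, -4.6, 2.8]
tool_pos: [563.3, -41.7, 35.2]
ft_force: [1.3, -5.5, 2.8]
```

In the tool's units: 0.5 mm / 800 = 0.0006.

```bash
python3 steer.py '[[0,0,0,0.0006,0,0,0],[0,0,0,0.0006,0,0,0],[0,0,0,0.0006,0,0,0]]' | grep -E "pos|ft";python3 steer.py '[[0,0,0,0.0005,0,0,0],[0,0,0,0.0005,0,0,0],[0,0,0,0.0005,0,0,0]]'| grep -E "pos|ft"
```

```text
tool_pos: [563.4, -41.1, 35.2]
ft_force: [1.9, -5.7, 3.0]
tool_pos: [563.2, -40.6, 35.2]
ft_force: [0.1, -4.5, 3.0]
```

Force peaked at 8.4 N and fell to about 5 N, which looks like the click. I'll back off slowly to see if the tray stays.

In the tool's units: -4 mm / 800 = -0.005, -2 mm / 800 = -0.0025.

```bash
python3 steer.py '[[0,0,0,-0.0025,0,0,0],[0,0,0,-0.005,0,0,0],[0,0,0,-0.005,0,0,0]]' | grep -E "pos|ft";python3 steer.py '[[0,0,0,-0.0025,0,0,0],[0,0,0,-0.005,0,0,0],[0,0,0,-0.005,0,0,0]]'| grep -E "pos|ft";python3 steer.py '[[0,0,0,-0.0025,0,0,0],[0,0,0,-0.005,0,0,0],[0,0,0,-0.005,0,0,0]]'| grep -E "pos|ft";python3 steer.py '[[0,0,0,-0.0025,0,0,0],[0,0,0,-0.005,0,0,0],[0,0,0,-0.005,0,0,0]]'| grep -E "time|pos|ft"
```

```text
tool_pos: [563.2, -44.7, 35.1]
ft_force: [0.0, -3.3, 3.5]
tool_pos: [562.7, -48.4, 34.6]
ft_force: [-1.3, -0.3, -0.2]
tool_pos: [563.3, -52.8, 35.2]
ft_force: [-0.1, -0.1, 0.7]
time: 24.68
tool_pos: [563.3, -56.8, 35.2]
ft_force: [-0.0, -0.5, 0.4]
```

The force vanished near y ≈ -47 and stayed at zero, so the tray is latched. I'll retreat and check.

In the tool's units: -220 mm / 800 = -0.275, -200 mm / 800 = -0.25.

```bash
python3 steer.py '[[0,0,0,-0.025,0,0,0],[0,0,0,-0.075,0,0,0],[0,0,0,-0.1375,0,-0.0125,0],[0,0,0,-0.2,0,-0.0625,0],[0,0,0,-0.25,0,-0.1125,0],[0,0,0,-0.275,0,-0.1375,0],[0,0,0,-0.275,0,-0.1375,0],[0,0,0,-0.275,0,-0.1375,0]]'; python3 steer.py '[[0,0,0,0,0,0,0],[0,0,0,0,0,0,0],[0,0,0,0,0,0,0],[0,0,0,0,0,0,0]]'|grep ft; python3 - <<'E'
from h import *
S=eyes.snapshot("side");T=eyes.snapshot("top")
a=S["pixels"][190:350,300:460];b=T["pixels"][150:270,250:410]
o=np.zeros((400,800,3),'u1');a=cv2.resize(a,None,fx=2.5,fy=2.5,interpolation=cv2.INTER_CUBIC);b=cv2.resize(b,None,fx=2.5,fy=2.5,interpolation=cv2.INTER_CUBIC)
o[:a.shape[0],:a.shape[1]]=a;o[:b.shape[0],400:400+b.shape[1]]=b;cv2.imwrite("pics/c6.png",o)
E
```

```text
time: 25.68
tool_pos: [562.5, -276.1, 143.7]
tcp_rot: [-179.9, -0.1, 90.0]
ft_force: [0.5, 0.1, -0.4]
finger_gap: 0.2
grip_force: 0.0
ft_force: [-0.2, -0.9, 0.1]
```

View pics/c6.png

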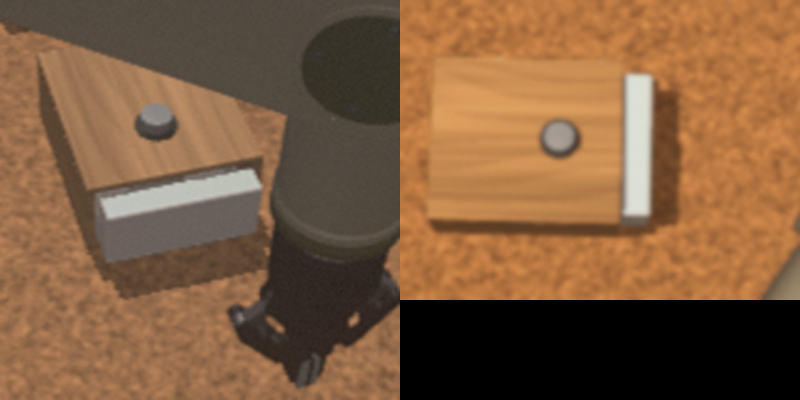

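The tray is shut on its own, with the panel at top crop (625–653, 75–222), the same as at the start. The robot is clear of everything, so I'm handing in.

```bash
python3 -c "
from bench import r, eyes, hand_in
print(hand_in())"
```

```text
the job is handed in; nothing more can be done
None
```

I popped the tray with the button, stood the ramekin upright in it, pushed it shut to the click (about 8 N at the peak), saw it stay latched on its own, and handed the job in; no verdict came back.

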